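# Fold open the green bifold cupboard on the kitchen counter

## Robot

A 6-joint arm with a two-finger parallel gripper is mounted at the origin on the work surface. World frame = base frame: x ahead of the robot, y to its left, z up, the work surface at z = 0. Lengths are in m, angles in rad, forces in N, time in s.
With the tool pointing down it reaches from about 0.25 to 0.775 m from the base axis. Payload 4 kg.
Tool frame: the origin (TCP) lies midway between the tips of the shut fingers; the grasp point (between the pads) lies 19 mm behind it; z points along the fingers, y is the line along which they close (so a half turn about z gives the same grasp; the last joint's range is limited). The gripper opens to 94 mm and grips with 3 to 60 N. Pads are 16 mm wide; open, the fingers measure 119 mm over their backs; the gripper's body (75 mm by 177 mm) begins 78 mm behind the grasp point.
Start: joints at [-1.312, 0.087, 1.371, -0, 1.684, -0.103], TCP at [0.195, -0.514, 0.206] pointing down, gripper open.
Joint ranges: [-3.1, 3.1], [-0.76, 2.03], [0.27, 2.55], [-1.08, 4.22], [0.17, 2.65], [-2.57, 2.57]. Speed limits (rad/s): [2.79, 2.79, 3.14, 3.14, 3.14, 3.14].

## Interface

Orientations are given as a rotation vector (axis times angle).
In Python, from cell import r gives the robot as it stands. Calls block until the motion is done:
- r.move_pose(position, orientation): joint-space move of the TCP to a pose.
- r.move_l(position, rotation=None, max_speed=0.15, f_stop=None): straight line of the TCP; rotation=None keeps the orientation; max_speed is the mean speed in m/s. With f_stop (N) it stops when the force on the tool has changed by that much, and returns True; else False.
- r.set_joints(angles): joint-space move.
- r.command_gripper(opening, grip_force=None): finger opening in m; grip_force is the grip in N (None keeps the last); returns when the fingers have stopped.
- r.hold(seconds).
- r.solve_ik(position, orientation): joint angles nearest the present ones, or None.
- r.read_camera(name): name is "side" or "top"; returns (picture, depth): 480x640x3 uint8, blue, green, red; 480x640 float32, m along the optical axis (not along the pixel's ray), 0 where there is no reading.
- r.get_calibration(name): a dict with "fx", "fy", "cx", "cy" (pixels), "D" ([k1, k2, p1, p2, k3] as OpenCV has them; the pictures are not rectified), "cam_to_world" (4x4, takes a point from camera to world coordinates). Camera axes: x right, y down, z forward; pixel columns grow to the right and rows downward; lengths in m; the calibration is good to about 2 mm. A picture is of the moment at which its call begins. get_calibration takes no time and is no camera call.
A pose or a line that the arm cannot do raises r.PlanningError and nothing moves.
- r.job_done(): hands the job in; it is judged then, once.
Trained networks look in the newest picture that a camera, given by its name, has taken for a name from the list of things; names that differ only in an ending like _2 or _b are one class to them, and where a whole thing is asked for, a point or a joint stands for the part that bears it (a point fixed in the world has none). Each returns a list of dicts, best first, with "confidence" (0 to 1); they miss things now and then, are a little off and sometimes report something else, mostly with a low value. They report only what shows in the picture. A call takes as long as a camera call.
- r.trace(thing, camera): "pixels" (480x640 bool, what is visible of it) and "xy" ([column, row] as shares, 0 to 1, of the picture: columns of its width, rows of its height, amid what is visible of it).
- r.place_of(thing, camera): "xy" ([column, row] as shares, 0 to 1, of the picture: columns of its width, rows of its height: a listed point, or the origin of a listed thing).
Readings, each from a call of its own:
- r.read_t(): time.
- r.read_joints(): joint angles.
- r.read_qvel(): joint speeds.
- r.read_effort(): joint torques, N m.
- r.read_ee_pos(): TCP position.
- r.read_orientation(): TCP orientation.
- r.read_force(): force on the tool from outside, world axes, zero at the start.
- r.read_ft_torque(): the same for the moment, N m.
- r.read_finger_gap(): finger opening in m.
- r.read_grip_force(): force on a finger pad.
Only numpy, scipy, OpenCV 4.12 (cv2) and the standard library are available. Lean on these libraries where they do the work, as an engineer would, in place of code of your own. Each camera call takes 0.05 s, during which the arm holds its last target. There are 200 camera calls.

## Task

Open the small green cupboard on the counter: pull its two-panel bifold door by the brass bar handle so that both panels fold along the track all the way open, then let go of the handle. Leave the white cupboard beside it shut.

Things in the scene. Friction and masses are not known exactly. Their poses are not given: they have to be found in the camera images.
- green_cupboard: Fixed green cupboard 180 deep x 250 wide x 238 mm high; a white mirrored twin stands left or right of it. Origin: centre of underside; x from door to back (door faces the robot at yaw 0), y left, z up. Door: two panels 110 mm wide, 12 thick, tops at 225. First is hinged to the cupboard at x -96, y +110 mm, the leading one to its free edge; that one's far edge runs along the track x = -96.
- green_handle: Upright brass bar, 12 mm thick, 64 long, on the green leading panel; origin at its centre, 195 mm above the counter. Two 8 mm brackets, 20 mm above and below, run back to the panel. Bar axis 44 mm in front of the panel's mid plane (38 off its face), 30 mm from the fold towards the guided edge. Axes turn with the panel: x into it, y along it to the fold; parallel to the cupboard's when shut.
- green_panel (a joint): Folding angle of the green door, rad: 0 shut (panels in line), 1.3 fully open at its stop; starts 0.02 to 0.2. The first panel turns by it clockwise from above, the leading panel with the handle by the same angle counter-clockwise, so the fold comes out towards -x of the cupboard and the guided edge slides to its +y side. Stays where left; takes 2 to 4 N at the handle.
- white_panel (a joint): Folding angle of the white cupboard's door, rad: 0 = shut, as it starts. To be left shut.

How it is judged:
On the way:
1. the green door is being folded open with the fingers on its handle (value of joint green_panel above 0.4 rad and contact force between the fingers and green_handle above 0.3 N), for 0.1 s.
At the end, for the whole second after the job is handed in: The green bifold door is folded open to at least 1.08 rad (62 degrees) of its 1.3 rad and at rest, released, and the white door is shut (under 0.1 rad) (value of joint green_panel above 1.08 rad and velocity of joint green_panel between -0.05 and 0.05 rad/s and value of joint white_panel below 0.1 rad); the robot touches nothing.
It fails at once if the white cupboard's door is pulled open (more than 0.2 rad) (value of joint white_panel above 0.2 rad).
It also fails if it takes over 35 s, if anything falls off the work surface, if the arm or the gripper's body presses on something with over 40 N, if the wrist force passes 120 N, or if a joint passes its speed limit or range.

## Working session

There is one attempt and no reset: what is moved stays moved. The work goes in short steps, each a Python script; the robot and the scene stay as the last script left them, time stands still between calls to the robot, and variables do not carry over. Pictures are saved under pics/ and viewed, at most 10 in all, crops included, and the job is handed in when it is done.

```bash
mkdir -p pics
cat > h.py <<'E'
import numpy as np, cv2
from cell import r
def world(cam,u,v,d):
    c=r.get_calibration(cam); K=np.array([[c['fx'],0,c['cx']],[0,c['fy'],c['cy']],[0,0,1.]])
    uv=np.stack([np.atleast_1d(u),np.atleast_1d(v)],-1).astype(float).reshape(-1,1,2)
    p=cv2.undistortPoints(uv,K,np.array(c['D'],float)).reshape(-1,2)
    d=np.atleast_1d(d)
    P=np.c_[p*d[:,None],d]; T=np.array(c['cam_to_world'])
    return P@T[:3,:3].T+T[:3,3]
def cloud(cam,mask,depth):
    v,u=np.nonzero(mask&(depth>0)); return world(cam,u,v,depth[v,u])
E
python3 - <<'E'
from h import *
ims=[]
for c in ("top","side"):
    im,d=r.read_camera(c); cv2.imwrite(f"pics/{c}0.png",im)
    print(c,np.round(r.get_calibration(c)['cam_to_world'],3).tolist())
    for t in ("green_cupboard","green_handle","green_panel","white_panel"):
        for o in r.trace(t,c)[:3]:
            P=cloud(c,o['pixels'],d)
            if len(P): print(t,round(o['confidence'],2),o['pixels'].sum(),np.round(o['xy'],3),'med',np.round(np.median(P,0),3),'p2',np.round(np.percentile(P,3,axis=0),3),'p98',np.round(np.percentile(P,97,axis=0),3))
    for t in ("green_cupboard","green_handle"):
        for o in r.place_of(t,c)[:2]: print('place',t,o['confidence'],np.round(np.array(o['xy'])*[640,480],1))
print(r.read_t())
E
```

```text
top [[-0.015, -0.984, 0.176, 0.436], [-0.999, 0.02, 0.028, -0.01], [-0.031, -0.176, -0.984, 1.245], [0.0, 0.0, 0.0, 1.0]]
green_cupboard 0.95 15894 [0.7  0.43] med [ 0.691 -0.226  0.238] p2 [ 0.596 -0.352  0.055] p98 [ 0.798 -0.111  0.242]
green_handle 0.48 246 [0.754 0.55 ] med [ 0.582 -0.282  0.187] p2 [ 0.561 -0.335 -0.001] p98 [ 0.613 -0.275  0.226]
green_panel 0.77 1768 [0.706 0.54 ] med [ 0.599 -0.233  0.177] p2 [ 0.567 -0.33   0.035] p98 [ 0.617 -0.139  0.227]
white_panel 0.93 1503 [0.39  0.544] med [0.609 0.182 0.14 ] p2 [0.575 0.069 0.029] p98 [0.614 0.277 0.222]
place green_handle 0.57 [480.3 269.9]
side [[-0.608, 0.758, -0.238, 0.855], [0.794, 0.577, -0.191, 0.2], [-0.007, -0.305, -0.952, 1.039], [0.0, 0.0, 0.0, 1.0]]
green_cupboard 0.89 25442 [0.277 0.371] med [ 0.718 -0.207  0.238] p2 [ 0.612 -0.349  0.038] p98 [ 0.81  -0.106  0.241]
green_handle 0.6 314 [0.307 0.204] med [ 0.57  -0.282  0.201] p2 [ 0.492 -0.413 -0.001] p98 [ 0.596 -0.276  0.227]
green_panel 0.79 510 [0.318 0.222] med [ 0.588 -0.279  0.221] p2 [ 0.514 -0.399 -0.001] p98 [ 0.609 -0.211  0.23 ]
white_panel 0.49 136 [0.689 0.566] med [0.579 0.208 0.219] p2 [0.571 0.203 0.189] p98 [0.598 0.213 0.228]
place green_handle 0.62 [201.1  96.2]
0.7
```

```bash
ls
```

```text
h.py
pics
```

View pics/top0.png

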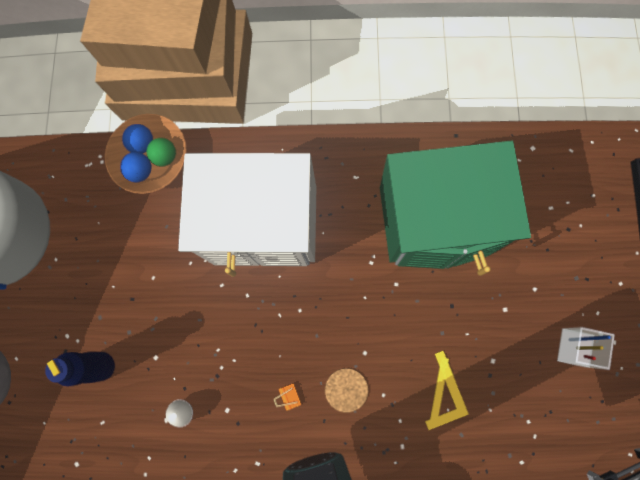

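View pics/side0.png

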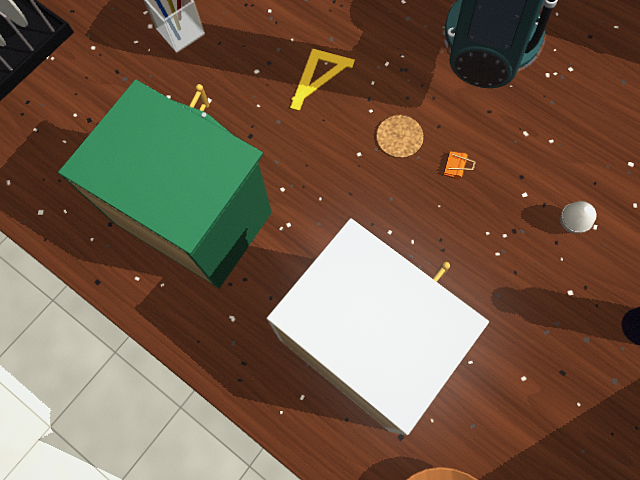

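The top view shows the green cupboard slightly yawed, with its handle at about (481,262) and the door ajar. The white twin is on the left at about (245,205). In the side view the green handle is at about (199,98). Next I'll fit the cupboard pose and triangulate the handle.

Run:
```python
from h import *
from scipy.optimize import minimize_scalar
H=[];rays=[]
for c in ("top","side"):
    im,d=r.read_camera(c)
    P=cloud(c,r.trace("green_cupboard",c)[0]['pixels'],d)
    P=P[(P[:,2]>.23)&(P[:,2]<.25)]
    (cx,cy),s,a=cv2.minAreaRect((P[:,:2]*1000).astype(np.float32))
    b=cv2.boxPoints(((cx,cy),s,a)); print(c,'top rect',cx,cy,s,a,P[:,2].mean()); print(np.round(b).tolist())
    Q=cloud(c,r.trace("green_handle",c)[0]['pixels'],d); Q=Q[(Q[:,2]>.15)&(Q[:,2]<.24)]
    o=np.argsort(Q[:,0]); print('handle pts',len(Q)); print(np.round(Q[o][::max(1,len(Q)//25)],3).tolist())
    top=Q[Q[:,2]>.222]; print('z max',Q[:,2].max(),'top pts',np.round(top.mean(0),4),len(top), 'front',np.round(Q[o][:20].mean(0),4))
    for k in range(3):
        pl=r.place_of("green_handle",c)
        if pl: break
        r.read_camera(c)
    u,v=np.array(pl[0]['xy'])*[640,480]; print('place',u,v,pl[0]['confidence'])
    T=np.array(r.get_calibration(c)['cam_to_world']); p=world(c,u,v,1.)[0]; q=p-T[:3,3]; rays.append((T[:3,3],q/np.linalg.norm(q)))
A=sum(np.eye(3)-np.outer(n,n) for _,n in rays); bb=sum((np.eye(3)-np.outer(n,n))@o for o,n in rays)
X=np.linalg.solve(A,bb); print('triang',X,[np.linalg.norm(np.cross(X-o,n)) for o,n in rays])
```

```text
top top rect 704.5863037109375 -238.08895874023438 (205.04124450683594, 251.5447235107422) 5.214062213897705 0.2383743108100501
[[591.0, -122.0], [614.0, -373.0], [818.0, -354.0], [795.0, -104.0]]
handle pts 211
[[0.56, -0.284, 0.193], [0.56, -0.283, 0.19], [0.562, -0.284, 0.225], [0.563, -0.282, 0.17], [0.564, -0.28, 0.21], [0.565, -0.279, 0.214], [0.566, -0.279, 0.208], [0.567, -0.279, 0.213], [0.569, -0.29, 0.226], [0.571, -0.285, 0.224], [0.573, -0.286, 0.18], [0.575, -0.28, 0.213], [0.576, -0.279, 0.217], [0.578, -0.279, 0.219], [0.58, -0.285, 0.218], [0.582, -0.284, 0.215], [0.584, -0.284, 0.216], [0.586, -0.28, 0.178], [0.588, -0.28, 0.214], [0.59, -0.282, 0.216], [0.592, -0.28, 0.177], [0.594, -0.282, 0.177], [0.596, -0.275, 0.214], [0.598, -0.277, 0.175], [0.6, -0.278, 0.178], [0.602, -0.276, 0.205], [0.604, -0.287, 0.2]]
z max 0.22993099787853288 top pts [ 0.5702 -0.2834  0.2252] 39 front [ 0.5608 -0.2842  0.2047]
place 483.776 269.616 0.62
side top rect 708.7529296875 -235.74928283691406 (197.63067626953125, 252.59547424316406) 5.346856594085693 0.23814422623782214
[[599.0
[... 268 characters left out ...]
569, -0.278, 0.187], [0.57, -0.28, 0.17], [0.57, -0.281, 0.182], [0.57, -0.282, 0.2], [0.571, -0.281, 0.19], [0.571, -0.282, 0.166], [0.572, -0.283, 0.196], [0.572, -0.287, 0.186], [0.573, -0.284, 0.18], [0.574, -0.284, 0.185], [0.576, -0.286, 0.178], [0.577, -0.28, 0.18], [0.579, -0.284, 0.178], [0.58, -0.282, 0.179], [0.582, -0.282, 0.181], [0.584, -0.281, 0.219], [0.588, -0.281, 0.221], [0.591, -0.279, 0.221], [0.593, -0.276, 0.215], [0.597, -0.278, 0.218]]
z max 0.22908981812397167 top pts [ 0.5694 -0.2837  0.2251] 36 front [ 0.5637 -0.2822  0.2071]
place 201.6 96.384 0.53
triang [ 0.56809351 -0.28748449  0.19447499] [np.float64(0.00028354287688526364), np.float64(0.0002835428768853823)]
```

```bash
cat >> h.py <<'E'
from scipy.spatial.transform import Rotation as Ro
YAW=.092; O=np.array([.717,-.236]); H0=np.array([.569,-.2835]); TH0=.15; Z=.188
def hxy(t):
    s,c=np.sin(t),np.cos(t); p=np.array([-.096-.08*s-.044*c,.110-.14*c-.044*s])
    a,b=np.cos(YAW),np.sin(YAW); return O+np.array([a*p[0]-b*p[1],b*p[0]+a*p[1]])
OFF=H0-hxy(TH0)
def pose(t,sg,z=Z):
    f=YAW+t; y=sg*np.array([-np.sin(f),np.cos(f),0]); zz=np.array([0,0,-1.])
    R=np.c_[np.cross(y,zz),y,zz]
    return [*(hxy(t)+OFF),z],Ro.from_matrix(R).as_rotvec()
E
python3 - <<'E'
from h import *
print('off',OFF)
for sg in (1,-1):
    for t in (.15,.6,1.24):
        for z in (Z,.32):
            q=r.solve_ik(*pose(t,sg,z)); print(sg,t,z,None if q is None else np.round(q,2))
E
```

```text
off [-0.00039531  0.00126996]
1 0.15 0.188 [-0.55  0.28  1.18 -0.    1.68 -2.36]
1 0.15 0.32 [-0.55  0.3   0.9  -0.    1.94 -2.36]
1 0.6 0.188 None
1 0.6 0.32 None
1 1.24 0.188 None
1 1.24 0.32 None
-1 0.15 0.188 [-0.55  0.28  1.18 -0.    1.68  0.78]
-1 0.15 0.32 [-0.55  0.3   0.9  -0.    1.94  0.78]
-1 0.6 0.188 [-0.57  0.23  1.25 -0.    1.67  0.31]
-1 0.6 0.32 [-0.57  0.24  0.97 -0.    1.93  0.31]
-1 1.24 0.188 [-0.51  0.15  1.34 -0.    1.66 -0.27]
-1 1.24 0.32 [-0.51  0.16  1.07 -0.    1.92 -0.27]
```

Using sign -1: go above the handle, take one look from there, then descend with a force stop and grip.

Run:
```python
from h import *
r.command_gripper(.06,15)
r.move_pose(*pose(.15,-1,.30))
for c in ("top","side"):
    im,d=r.read_camera(c); cv2.imwrite(f"pics/{c}1.png",im[150:400,350:640] if c=="top" else im[0:250,80:370])
p,o=pose(.15,-1)
print('stop',r.move_l(p,o,.1,f_stop=6), r.read_ee_pos(), r.read_force())
r.command_gripper(0,15)
print('gap',r.read_finger_gap(),r.read_grip_force(),r.read_force(),r.read_t())
im,d=r.read_camera("side"); cv2.imwrite("pics/side2.png",im[0:300,80:480])
```

```text
stop False [ 0.56948346 -0.2837536   0.18912718] [1.46157349 0.66288357 0.36425655]
gap 0.011472251172093224 15.00159502029419 [ 1.31512547 -4.9442457  -0.79643152] 5.6167
```

View pics/side2.png

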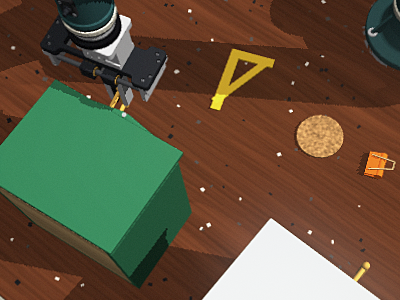

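The crop shows the fingers around the brass bar at about (118,100). The 11.5 mm gap matches the bar thickness. Now I'll pull along the arc.

Run:
```python
from h import *
for t in np.linspace(.15,1.24,8)[1:]:
    p,o=pose(t,-1)
    s=r.move_l(p,o,.04,f_stop=35)
    print(round(t,2),s,np.round(np.array(r.read_ee_pos())-p,4),np.round(r.read_force(),1),round(r.read_finger_gap(),4),round(r.read_t(),2))
    if s: break
im,d=r.read_camera("side"); cv2.imwrite("pics/side3.png",im[0:300,80:480])
```

```text
0.31 False [ 0.0001 -0.0011 -0.    ] [ 1.3 -4.4 -1.9] 0.0113 6.08
0.46 False [-0.0003  0.0003 -0.    ] [ 0.2 -1.8 -0.7] 0.0114 6.46
0.62 False [ 0.      0.0013 -0.0001] [-0.5  2.5  0. ] 0.0117 6.83
0.77 False [ 0.0007  0.0011 -0.    ] [ 3.8  3.7 -1.3] 0.0118 7.23
0.93 False [ 0.0009  0.0004 -0.    ] [ 5.2  2.7 -1.9] 0.0115 7.69
1.08 False [ 0.0005  0.0001 -0.    ] [ 4.9  1.9 -1.6] 0.0117 8.21
1.24 False [ 0.     -0.0002 -0.    ] [ 4.   0.3 -2.2] 0.0116 8.79
```

View pics/side3.png

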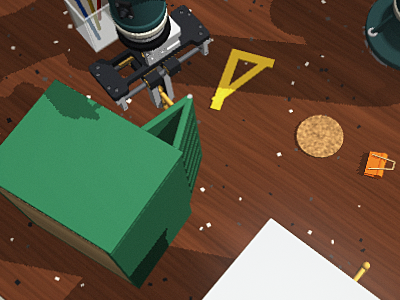

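The crop shows the door folded into a narrow V at about (185,125), with the bar still held at (165,95). Now I'll release, lift off and check the angle.

Run:
```python
from h import *
r.hold(.2); r.command_gripper(.05)
p,o=pose(1.24,-1,.32); print(r.move_l(p,None,.12,f_stop=10))
q=np.array(r.read_joints()); q[0]-=.7; r.set_joints(q); r.hold(.3)
im,d=r.read_camera("side"); cv2.imwrite("pics/side4.png",im[0:300,80:480])
im,d=r.read_camera("top"); cv2.imwrite("pics/top4.png",im[150:400,300:640])
o=r.trace("green_handle","top")
if o:
    Q=cloud("top",o[0]['pixels'],d);Q=Q[(Q[:,2]>.222)&(Q[:,2]<.235)]; print(Q.mean(0),len(Q))
for t in (1.0,1.1,1.2,1.3): print(t,hxy(t)+OFF)
print(r.read_force(),r.read_t())
```

```text
False
[ 0.52802894 -0.22816413  0.22553664] 24
1.0 [ 0.53054994 -0.25457391]
1.1 [ 0.52947265 -0.24468057]
1.2 [ 0.52920899 -0.2336815 ]
1.3 [ 0.52976162 -0.2216866 ]
[-0.28371944 -0.43561033  0.30763768] 12.9667
```

View pics/top4.png

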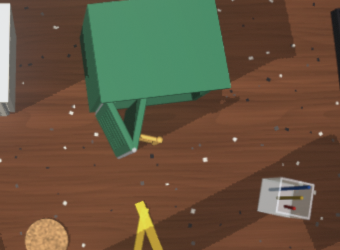

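The crop shows the door folded open in a V with its fold at about (125,155). The handle is free at (155,140), which puts the angle at about 1.24 rad, and the robot is clear of it.

```bash
python3 -c "
from cell import r
print(r.job_done())"
```

```text
the job is handed in; nothing more can be done
None
```

The green bifold door is folded open to about 1.24 rad (estimated from the top camera) and the handle is released; the white cupboard was not touched, and the job was handed in after about 13 s of the 35 s allowed.

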